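# Check the loop game's battery box with the infrared thermometer

## Robot

A 6-joint arm with a two-finger parallel gripper is mounted at the origin on the work surface. World frame = base frame: x ahead of the robot, y to its left, z up, the work surface at z = 0. Lengths are in m, angles in rad, forces in N, time in s.
With the tool pointing down it reaches from about 0.35 to 0.875 m from the base axis. Payload 15.5 kg.
Tool frame: the origin (TCP) lies between the finger pads; the fingertips stand 17 mm ahead of it and the grasp point (between the pads) lies 2 mm behind it; z points along the fingers, y is the direction in which the jaws open and shut (so a half turn about z gives the same grasp; the last joint's range is limited). The gripper opens to 85 mm and grips with 20 to 120 N. Pads are 22 mm wide; open, the fingers measure 114 mm over their backs; the gripper's body (76 mm by 85 mm) begins 54 mm behind the grasp point. The pads swing forward as they close: fully open they stand 13 mm farther back than shut.
Start: joints at [1.079, 0.494, 1.345, -0, 1.302, -0.096], TCP at [0.241, 0.577, 0.248] pointing down, gripper open.
Joint ranges: [-2.91, 2.91], [-0.82, 2.16], [0.22, 2.67], [-1.22, 4.37], [0.12, 2.79], [-3.08, 3.08]. Speed limits (rad/s): [1.89, 1.89, 2.57, 3.01, 3.01, 3.01].

## Interface

Orientations are given as a unit quaternion [w, x, y, z].
In Python, from station import * gives the robot as it stands.
- The arm moves only by the tool apply_moves, never from a script. Its argument "moves" is a list of rows, each a list of 6 numbers: the shift along the tool's x, y, z in mm, then the turn, a rotation vector about the tool's x, y, z in degrees. A call has 1 to 10 rows; each row is the pose to reach, as a shift and turn from the pose commanded when the call began, along the tool's axes at that moment; what a row does not reach only later rows make up. A row lasts 1/12 s, in which the tool goes at most 41.7 mm and 7.16 degrees, less where a joint would pass 70% of its speed; a pose out of reach is approached as far as the arm can. A call with a gripper value outside its range is refused whole. "hand" is the opening, from 0 (shut) to 1 (fully open), set as the call begins (left out, the last holds). The fingers move at their own pace and stop on an object; "newtons" is the grip in N (left out, the last holds). Time passes only in rows, so rows that repeat a pose let the fingers close. It gives the time, the measured TCP pose, the force and the opening at its end, in the units of the state.
- get_state(): the state, without advancing time (a new reading comes with each control period).
- snapshot(name): name is "side" or "top"; returns a dict with "img" (480x640x3 uint8, red, green, blue), "range_z" (480x640 float32, m along the optical axis (not along the pixel's ray), 0 where there is no reading), "fx", "fy", "cx", "cy" (pixels), "pose" (4x4, takes a point from camera to world coordinates). Camera axes: x right, y down, z forward; pixel columns grow to the right and rows downward; lengths in m; the calibration is good to about 2 mm. A picture is of the moment at which its call begins.
- hand_in(): hands the job in, once; it reports no verdict.
Trained networks look in a picture, given as the dict that the camera call returned (one of the last four; its "shot" number tells which), for a name from the list of things; names that differ only in an ending like _2 or _b are one class to them, and where a whole thing is asked for, a point or a joint stands for the part that bears it (a point fixed in the world has none). Each returns a list of dicts, best first, with "confidence" (0 to 1); they miss things now and then, are a little off and sometimes report something else, mostly with a low value. They report only what shows in the picture. A call takes as long as a camera call. They do not tell look-alikes from the thing itself.
- masks_of(name, picture): "pixels" (480x640 bool, what is visible of it).
- place_of(name, picture): "at" ([x, y, z] in m, in world coordinates, good to about 4 mm: a listed point, or the origin of a listed thing).
The state is a dict: "time_s": time; "joints": joint angles; "qvel": joint speeds; "joint_efforts": joint torques, N m; "tcp_pos": TCP position; "eef_rot": TCP orientation; "ft_force": force on the tool from outside, world axes, zero at the start; "ft_torque": the same for the moment, N m; "opening": finger opening in m.
Only numpy, scipy, OpenCV 4.12 (cv2) and the standard library are available. Lean on these libraries where they do the work, as an engineer would, in place of code of your own. Each camera call takes 0.05 s, during which the arm holds its last target.

## Task

I suspect the battery box of the wire-loop game is running warm: draw the infrared thermometer up out of its bench holder, tip it nose-down by about 45 degrees with its handle still underneath (not rolled over sideways), and aim it from any side at the middle of the top of the battery box, with the lens about 12 cm from it. Do not let the thermometer touch the game, and leave the game and the other tools where they are. Finish while still holding the thermometer up there, aimed and steady, touching nothing but your gripper, so that I can read its display.

Things in the scene. Friction and masses are not known exactly. Their poses are not given: they have to be found in the camera images.
- thermometer: pistol-shaped infrared thermometer, 0.19 kg, on and measuring without trigger. Origin: centre of handle's underside; x where the lens looks, z up the handle. Grey flat-sided barrel x -42 to 62, 40 wide, z 96 to 138 mm (axis z 117); round black nose (33 mm) to x 78; display on the rear end. Black handle 36 (x) by 30 by 100 mm; trigger x 17 to 27, z 73 to 95. Stands in the holder, barrel level
- lens (a point): centre of the thermometer's lens, on the front of its nose (78, 0, 117 mm in the thermometer's frame), with the thermometer's axes: it sees straight along +x
- barrel_grip (a point): a point inside the barrel above the handle (2, 0, 117 mm in the thermometer's frame), with the thermometer's axes: a good place to take it, across the 40 mm width, from above
- holder: grey holder screwed to the table, left or right, the game on the other side. Foot 110 (x) by 80 by 12 mm; in its middle an upright open-topped socket, outside 49 by 43, inside 41 by 35 mm (2.5 mm play a side), rim 72 mm above the table. The handle stands 60 mm deep in it. Origin: centre of the underside; axes as the standing thermometer's, whose nose points roughly towards the robot
- game: loose wire-loop game, 0.6 kg: pine board 220 (x) by 120 by 25 mm, origin at the centre of its underside. Battery box at the +x end, which points roughly away from the robot; mid-board a round black buzzer, terminal block and lamp, all lower than the box; at x = -85 mm a bent copper wire stands across the board between posts at y -48 and +48 mm, top at most 145 mm above the table
- battery_box_top (a point): centre of the top of the battery box, a flat black closed case 66 (x) by 64 (y) by 19 mm high at the +x end of the board: (68, 0, 44 mm) in the game's frame, so 44 mm above the table; axes as the game's
- pliers: bystander: pliers lying flat between the holder and the game, about 180 long, 56 wide, 13 mm high; origin on the table under the joint's rear, x towards the jaws
- reel: bystander: reel of copper wire standing on its flange, 64 mm across, 45 mm high, farther out than the work; origin: centre of its underside
- screwdriver: bystander: screwdriver lying on the table at the far left or far right, x towards its tip, up to 35 mm high; origin on the table under it
- wand: bystander: the game's hand wand, wooden handle 100 by 18 by 16 mm with a 40 mm copper ring, lying on the table on the other side from the screwdriver; origin: centre of the handle's underside, x towards the ring
Things that resemble listed ones, but are neither listed nor needed, are in the scene too. Of the things that look like the thermometer, the smallest one is meant.

How it is judged:
On the way:
1. the thermometer's handle is drawn up clear of the holder's socket (z of thermometer in the frame of holder above 0.076 m and contact force between thermometer and holder below 0.1 N and contact force between thermometer and the fingers above 1 N), for 0.1 s.
At the end, for the whole second after the job is handed in: thermometer held still by the gripper alone, foot over 30 mm up, nose down 30 to 60 deg, roll under 15 deg; lens axis within 15 mm (across, and up and down) of the middle of the battery box's top, lens 90 to 150 mm from it; game moved under 15 mm, other tools under 20 mm (y of battery_box_top in the frame of lens between -0.015 and 0.015 m and z of battery_box_top in the frame of lens between -0.015 and 0.015 m and x of battery_box_top in the frame of lens between 0.09 and 0.15 m and angle between thermometer's own z axis and vertical between 0.5236 and 1.0472 rad and angle between thermometer's own y axis and vertical between 1.309 and 1.833 rad and height (world z) of thermometer above 0.03 m and contact force between thermometer and the fingers above 1 N and linear speed of thermometer below 0.02 m/s and angular speed of thermometer below 0.1 rad/s and contact force between thermometer and holder below 0.1 N and contact force between thermometer and game below 0.1 N and contact force between thermometer and reel below 0.1 N and contact force between thermometer and pliers below 0.1 N and contact force between thermometer and wand below 0.1 N and contact force between thermometer and screwdriver below 0.1 N and distance of game from where it was at the start of the episode below 0.015 m and distance of each of pliers, reel, screwdriver, wand from where it was at the start of the episode below 0.02 m); the arm keeps its last pose, push and grip.
It fails at once if the thermometer touches the game (contact force between thermometer and game above 0.5 N).
It fails at once if the game is pushed more than 15 mm (distance of game from where it was at the start of the episode above 0.015 m).
It fails at once if another tool is pushed more than 20 mm (distance of any of pliers, reel, screwdriver, wand from where it was at the start of the episode above 0.02 m).
It also fails if it takes over 40 s, if anything falls off the work surface, if the arm or the gripper's body presses on something with over 40 N, if the wrist force passes 120 N, or if a joint passes its speed limit or range.

## Working session

There is one attempt and no reset: what is moved stays moved. The work goes in short steps, Python scripts to look and compute and a tool call to move; the robot and the scene stay as the last step left them, time stands still between calls to the robot, and variables do not carry over. Pictures are saved under pics/ and viewed, and the job is handed in when it is done.

Besides the shell and the picture viewer there is one more tool, called after "Emit:" by a JSON object that holds its "api" and its "payload". apply_moves: Moves the arm, as the interface text tells. Its arguments: {"type":"object","properties":{"moves":{"type":"array","items":{"type":"array","items":{"type":"number"}}},"hand":{"type":"number"},"newtons":{"type":"number"}},"required":["moves"]}

```bash
ls; mkdir -p pics
python3 - <<'E'
from station import *
import cv2,pickle
s=get_state();print(s)
for n in("side","top"):
    p=snapshot(n);cv2.imwrite(f"pics/{n}0.png",p["img"][:,:,::-1]);pickle.dump(p,open(n+"0.pkl","wb"))
    print(n,p["fx"],p["cx"],p["cy"],p["pose"].round(3).tolist())
    for t in["thermometer","lens","barrel_grip","holder","game","battery_box_top","pliers","reel","screwdriver","wand"]:
        print(t,[(round(d["confidence"],2),[round(float(v),3) for v in d["at"]]) for d in place_of(t,p)])
E
```

```text
pics
{'time_s': 0.0, 'joints': array([ 1.07951100e+00,  4.94221282e-01,  1.34616104e+00,  1.51463632e-07,
        1.30249258e+00, -9.55205681e-02]), 'qvel': array([ 0.00102341, -0.00190261,  0.00125422,  0.00061352,  0.00047815,
        0.00089743]), 'joint_efforts': array([ 1.38684842e-03, -8.82177329e+01, -3.83879578e+01,  1.33573362e-04,
        9.95559240e-03, -2.00709678e-05]), 'tcp_pos': array([0.24078774, 0.57637229, 0.24766642]), 'eef_rot': array([-1.85490573e-04,  1.96593456e-01,  9.80484881e-01, -6.13705615e-04]), 'ft_force': array([-0.77716881,  0.26736139,  1.0047897 ]), 'ft_torque': array([-0.02715336, -0.0321163 , -0.01216972]), 'opening': 0.08558039302031463}
side 474.8145879370399 313.5986482584455 232.069101645223 [[0.997, -0.062, 0.047, 0.445], [-0.075, -0.594, 0.801, -1.16], [-0.021, -0.802, -0.597, 0.97], [0.0, 0.0, 0.0, 1.0]]
thermometer [(0.97, [0.599, 0.271, -0.004]), (0.85, [0.402, 0.248, 0.014]), (0.56, [0.246, 0.464, 0.002])]
lens [(0.94, [0.33, 0.219, 0.131]), (0.71, [0.297, 0.374, 0.157]), (0.7, [0.543, 0.363, 0.155])]
barrel_grip [(0.96, [0.244, 0.465, 0.
[... 631 characters left out ...]
9, [0.399, 0.252, 0.011]), (0.66, [0.599, 0.272, -0.001]), (0.57, [0.244, 0.465, -0.002]), (0.25, [0.756, 0.219, -0.003])]
lens [(0.9, [0.3, 0.372, 0.156]), (0.89, [0.553, 0.364, 0.159]), (0.67, [0.327, 0.215, 0.124]), (0.22, [0.537, 0.021, -0.0])]
barrel_grip [(0.82, [0.401, 0.247, 0.132]), (0.65, [0.248, 0.459, 0.16]), (0.57, [0.597, 0.275, 0.159])]
holder [(0.69, [0.399, 0.243, 0.001])]
game [(0.81, [0.47, -0.26, -0.002]), (0.27, [0.472, 0.462, -0.002])]
battery_box_top [(0.96, [0.535, -0.28, 0.046])]
pliers [(0.79, [0.536, 0.024, 0.001])]
reel [(0.81, [0.756, 0.219, -0.001]), (0.75, [0.449, -0.474, -0.002])]
screwdriver [(0.98, [0.471, 0.464, 0.0])]
wand [(0.77, [0.449, -0.476, -0.003])]
```

View pics/side0.png

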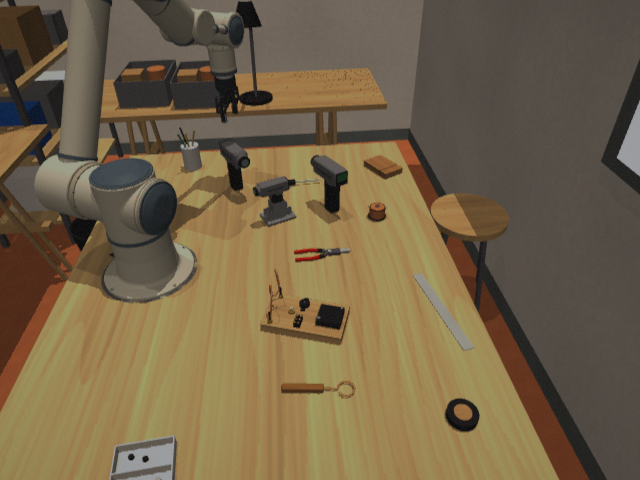

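View pics/top0.png

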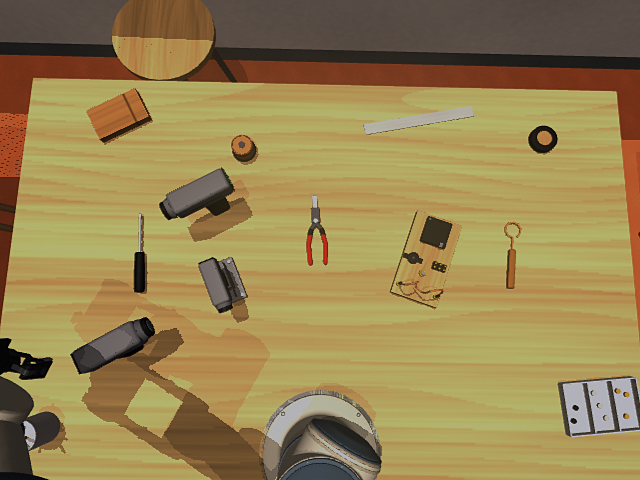

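Three things look like the thermometer. In the top image they sit at (222,283), (197,194) and (113,345); in the side image at (275,198), (330,183) and (236,165). The one at (222,283) is the smallest, with its barrel at about z 0.13 and standing in a grey holder. I'll confirm it with a crop and measure it.

```bash
cat > h.py <<'E'
import numpy as np,cv2
def cloud(p):
    z=p["range_z"];v,u=np.mgrid[0:480,0:640]
    c=np.stack([(u-p["cx"])/p["fx"]*z,(v-p["cy"])/p["fy"]*z,z],-1)
    w=c@p["pose"][:3,:3].T+p["pose"][:3,3]; w[z==0]=np.nan
    return w
E
python3 - <<'E'
import pickle,cv2,numpy as np
from h import *
ims=[]
for n,(a,b,c,d) in(("side",(190,130,370,240)),("top",(60,150,280,380))):
    p=pickle.load(open(n+"0.pkl","rb"));w=cloud(p)
    cr=p["img"][b:d,a:c,::-1];cv2.imwrite(f"pics/crop_{n}.png",cv2.resize(cr,None,fx=600/max(cr.shape)*1,fy=600/max(cr.shape),interpolation=cv2.INTER_CUBIC))
    def rect(x,y,r,z0,z1,lab):
        m=(np.hypot(w[...,0]-x,w[...,1]-y)<r)&(w[...,2]>z0)&(w[...,2]<z1)
        q=w[m]
        if len(q)<20: print(n,lab,len(q));return
        R=cv2.minAreaRect((q[:,:2]*1000).astype(np.float32)); print(n,lab,len(q),np.round(q.mean(0),3),[np.round(v,1) for v in R],np.percentile(q[:,2],[50,90,99]).round(4), )
        o=cv2.boxPoints(R).round(0).tolist();print(o)
    rect(.385,.24,.1,.142,.158,"barreltop")
    rect(.385,.24,.1,.11,.16,"barrel")
    rect(.6,.275,.11,.165,.25,"B");rect(.25,.45,.12,.165,.25,"C")
    rect(.537,-.281,.06,.037,.052,"box")
    rect(.47,-.26,.14,.018,.032,"board")
    rect(.4,.245,.08,.006,.018,"foot")
E
```

```text
side barreltop 229 [0.389 0.235 0.148] [array([386.3, 238.1]), array([121.6,  45.9]), np.float64(24.1)] [0.1479 0.1508 0.1526]
[[321.0, 234.0], [340.0, 192.0], [451.0, 242.0], [432.0, 284.0]]
side barrel 509 [0.387 0.227 0.137] [array([385.4, 236.7]), array([123.7,  49.9]), np.float64(21.0)] [0.1397 0.1495 0.1524]
[[319.0, 238.0], [337.0, 191.0], [452.0, 236.0], [434.0, 282.0]]
side B 458 [0.589 0.269 0.179] [array([583. , 285.2]), array([ 58.7, 167.7]), np.float64(31.4)] [0.1815 0.1849 0.1872]
[[514.0, 342.0], [602.0, 198.0], [652.0, 229.0], [564.0, 372.0]]
side C 376 [0.253 0.432 0.181] [array([247.4, 446.5]), array([ 53.7, 190.5]), np.float64(30.5)] [0.1818 0.1859 0.2449]
[[176.0, 515.0], [273.0, 351.0], [319.0, 378.0], [222.0, 542.0]]
side box 474 [ 0.534 -0.287  0.043] [array([ 533.6, -284.4]), array([66.6, 66.6]), np.float64(71.6)] [0.0429 0.0452 0.047 ]
[[492.0, -306.0], [555.0, -327.0], [576.0, -263.0], [513.0, -242.0]]
side board 2004 [ 0.459 -0.269  0.024] [array([ 469.1, -262.6]), array([127.6, 221.4]), np.float64(71.6)] [0.0242 0.0271 0.0308]
[[344.0, -288.0], [554.0, -35
[... 849 characters left out ...]
ay([ 54.1, 169. ]), np.float64(29.9)] [0.1839 0.1868 0.1889]
[[189.0, 506.0], [274.0, 359.0], [321.0, 386.0], [236.0, 533.0]]
top box 674 [ 0.535 -0.281  0.044] [array([ 535.8, -281.3]), array([64.8, 67.3]), np.float64(71.6)] [0.0441 0.0472 0.0503]
[[494.0, -301.0], [557.0, -323.0], [578.0, -261.0], [514.0, -240.0]]
top board 3064 [ 0.459 -0.254  0.025] [array([ 471.7, -260.1]), array([121.3, 220.6]), np.float64(71.4)] [0.0254 0.0286 0.0311]
[[348.0, -283.0], [557.0, -353.0], [596.0, -238.0], [386.0, -168.0]]
top foot 452 [0.409 0.223 0.012] [array([398.7, 224. ]), array([ 97.2, 129.5]), np.float64(80.7)] [0.012  0.0154 0.0171]
[[327.0, 186.0], [455.0, 166.0], [470.0, 262.0], [343.0, 282.0]]
```

View pics/crop_side.png

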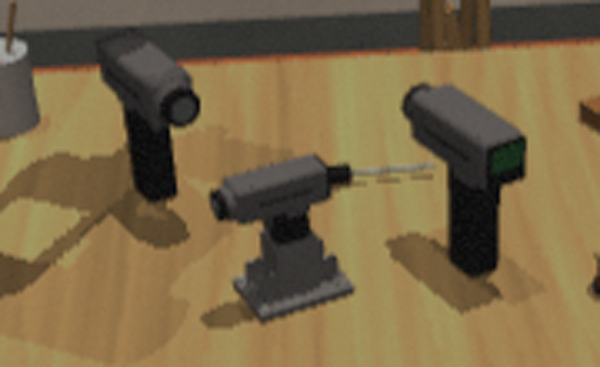

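View pics/crop_top.png

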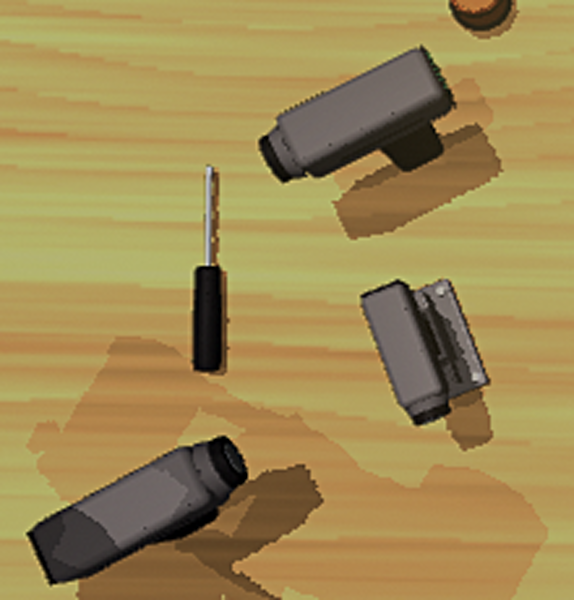

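The crop settles it. The middle one, at (222,283), is about 120 mm long, stands in the grey socket and has its nose towards the robot. The other two are about 165 mm long and stand without a holder. Its yaw is about 203.8°, with barrel_grip at (0.401, 0.247, 0.129).

```bash
cat >> h.py <<'E'
from scipy.spatial.transform import Rotation as R
def delta(s,pos,Rt):
    q=s["eef_rot"];R0=R.from_quat([q[1],q[2],q[3],q[0]])
    print("shift mm",(R0.inv().apply(np.array(pos)-s["tcp_pos"])*1000).round(1),"turn deg",np.degrees((R0.inv()*Rt).as_rotvec()).round(2))
def Rtool(yaw,tilt): # thermometer nose yaw (deg), nose-down tilt (deg); tool x=f-ish, z=-th z
    a,b=np.radians(yaw),np.radians(tilt)
    f=np.array([np.cos(a),np.sin(a),0]);u=np.array([0,0,1.])
    x=f*np.cos(b)-u*np.sin(b); z=-(f*np.sin(b)+u*np.cos(b))
    return R.from_matrix(np.stack([x,np.cross(z,x),z],1))
E
python3 - <<'E'
from station import *
from h import *
s=get_state()
delta(s,[.401,.247,.245],Rtool(203.8,0))
E
```

```text
shift mm [-274.8 -242.5    3.3] turn deg [ -0.    -0.   -46.48]
```

Emit:
{"api": "apply_moves", "payload": {"moves": [[-27,-24,0,0,0,-5],[-55,-48,0,0,0,-10],[-82,-72,0,0,0,-15],[-110,-97,0,0,0,-20],[-137,-121,1,0,0,-25],[-165,-145,1,0,0,-30],[-192,-169,2,0,0,-35],[-220,-194,2,0,0,-40],[-247,-218,3,0,0,-44],[-275,-242.5,3,0,0,-46.5]], "hand": 1, "newtons": 80}}

```text
time_s: 1.93
tcp_pos: [0.4016, 0.2453, 0.2454]
eef_rot: [0.0, -0.209, 0.978, 0.0]
ft_force: [0.2, 0.0, -0.3]
opening: 0.0851
```

Emit:
{"api": "apply_moves", "payload": {"moves": [[0,0,0,0,0,0],[0,0,0,0,0,0],[0,0,0,0,0,0]]}}

```text
time_s: 2.18
tcp_pos: [0.4012, 0.247, 0.2454]
eef_rot: [0.0, -0.206, 0.979, 0.0]
ft_force: [0.2, -0.3, -0.7]
opening: 0.0854
```

Run:
```python
from station import *
from h import *
s=get_state();print(s["tcp_pos"],s["joints"],s["time_s"])
delta(s,[.401,.247,.127],Rtool(203.8,0))
p=snapshot("side");cv2.imwrite("pics/s1.png",p["img"][100:260,130:400,::-1].repeat(2,0).repeat(2,1))
```

```text
[0.40124859 0.24696193 0.24535977] [ 4.24747166e-01  2.81827066e-01  1.71492545e+00  2.30882275e-04
  1.14467523e+00 -1.56047780e+00] 2.1833
shift mm [2.000e-01 1.000e-01 1.184e+02] turn deg [ 0.01  0.01 -0.06]
```

View pics/s1.png

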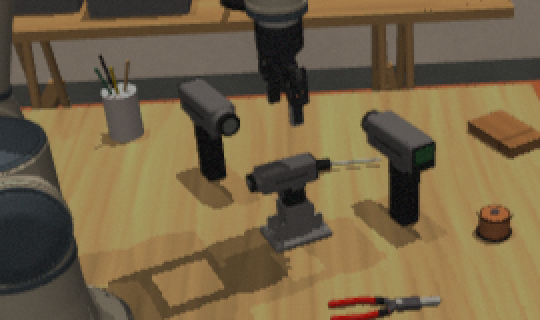

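The crop shows the open fingers standing above the barrel of the holder's thermometer, around (290,95). The neighbours are clear, so I'll go down.

Emit:
{"api": "apply_moves", "payload": {"moves": [[0,0,20,0,0,0],[0,0,40,0,0,0],[0,0,60,0,0,0],[0,0,75,0,0,0],[0,0,90,0,0,0],[0,0,100,0,0,0],[0,0,108,0,0,0],[0,0,114,0,0,0],[0,0,118,0,0,0],[0,0,118,0,0,0]]}}

```text
time_s: 3.07
tcp_pos: [0.4009, 0.2472, 0.1268]
eef_rot: [-0.0, -0.207, 0.978, -0.0]
ft_force: [-0.7, -0.5, 0.0]
opening: 0.0857
```

Emit:
{"api": "apply_moves", "payload": {"moves": [[0,0,0,0,0,0],[0,0,0,0,0,0],[0,0,0,0,0,0],[0,0,0,0,0,0],[0,0,0,0,0,0],[0,0,0,0,0,0],[0,0,0,0,0,0],[0,0,0,0,0,0],[0,0,0,0,0,0],[0,0,0,0,0,0]], "hand": 0, "newtons": 80}}

```text
time_s: 3.9
tcp_pos: [0.4015, 0.2471, 0.1278]
eef_rot: [0.0, -0.206, 0.978, 0.0]
ft_force: [-2.3, 0.2, 6.9]
opening: 0.0389
```

Run:
```python
from station import *
from h import *
s=get_state();print(s["tcp_pos"],s["ft_force"],s["ft_torque"],s["opening"],s["time_s"])
p=snapshot("side");cv2.imwrite("pics/s2.png",p["img"][130:260,180:380,::-1].repeat(4,0).repeat(4,1))
```

```text
[0.40148816 0.24706794 0.12784728] [-2.33872455  0.17032888  6.85620256] [0.06273818 0.30732146 0.00826372] 0.038941868703284505 3.9
```

View pics/s2.png

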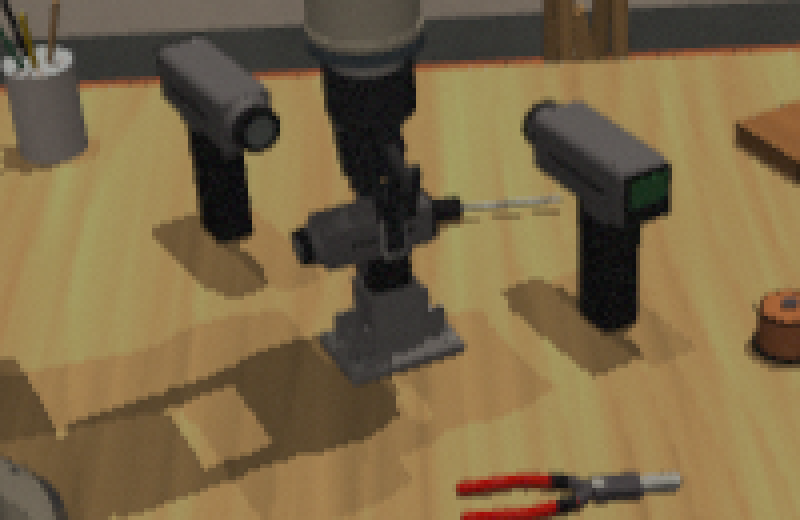

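The fingers hold the barrel over the handle, around (395,210), with an opening of 39 mm. Next I'll lift.

Emit:
{"api": "apply_moves", "payload": {"moves": [[0,0,-8,0,0,0],[0,0,-20,0,0,0],[0,0,-32,0,0,0],[0,0,-44,0,0,0],[0,0,-58,0,0,0],[0,0,-74,0,0,0],[0,0,-90,0,0,0],[0,0,-106,0,0,0],[0,0,-120,0,0,0],[0,0,-120,0,0,0]]}}

```text
time_s: 4.78
tcp_pos: [0.4021, 0.2473, 0.25]
eef_rot: [0.002, -0.206, 0.978, 0.0]
ft_force: [0.9, 1.2, -1.9]
opening: 0.0392
```

Emit:
{"api": "apply_moves", "payload": {"moves": [[0,0,-10,0,0,0],[0,0,-10,0,0,0],[0,0,-10,0,0,0],[0,0,-10,0,0,0]]}}

```text
time_s: 5.12
tcp_pos: [0.4009, 0.2468, 0.2566]
eef_rot: [-0.0, -0.206, 0.978, -0.0]
ft_force: [-0.4, -0.5, -2.3]
opening: 0.0392
```

Run:
```python
from station import *
from h import *
s=get_state();print(s["tcp_pos"],s["ft_force"],s["ft_torque"],s["opening"],s["time_s"])
# plan
box=np.array([.5355,-.281,.044])
p=snapshot("side");cv2.imwrite("pics/s3.png",p["img"][80:260,150:400,::-1].repeat(3,0).repeat(3,1))
print([(d["confidence"],d["at"].round(3) if hasattr(d["at"],"round") else d["at"]) for n in("lens","thermometer") for d in place_of(n,p)])
yaw=np.degrees(np.arctan2(-box[1],-box[0]));print(yaw)
for tilt in(0,45):
  for yw in(yaw,):
    Rt=Rtool(yw,tilt);M=Rt.as_matrix();f=M[:,0]
    g=box-.196*Rtool(yw,45).as_matrix()[:,0]
    grip=g if tilt else np.array([g[0],g[1],.26])
    tcp=grip+M[:,2]*.002;print(tilt,tcp.round(4));delta(s,tcp,Rt)
```

```text
[0.40089931 0.24675184 0.2565922 ] [-0.40921719 -0.5308496  -2.31431754] [ 0.04014165 -0.01037128  0.03705662] 0.03919199339150426 5.1167
[(0.86, [0.2995, 0.3756, 0.156]), (0.83, [0.5462, 0.364, 0.1572]), (0.82, [0.3288, 0.22, 0.2571]), (0.86, [0.2449, 0.464, 0.0]), (0.85, [0.6, 0.2703, 0.0004]), (0.72, [0.4008, 0.2517, 0.1427])]
152.31206142506477
0 [ 0.6582 -0.3454  0.258 ]
shift mm [   3.7 -645.6   -1.4] turn deg [-2.000e-02 -5.000e-02  5.151e+01]
45 [ 0.6595 -0.3461  0.1812]
shift mm [   2.8 -646.7   75.4] turn deg [ 20.18 -41.91  48.77]
```

View pics/s3.png

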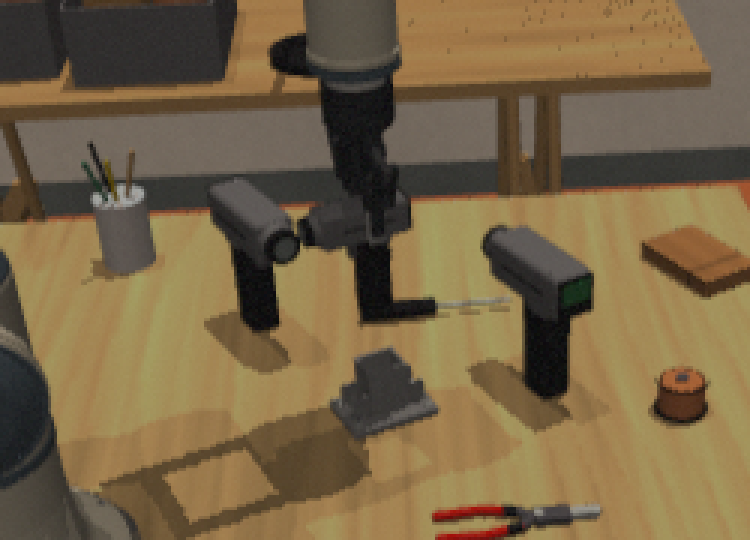

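The thermometer is clear of the socket and upright, with its handle foot at about (395,310), above the holder at (385,390). Next I'll carry it across.

Emit:
{"api": "apply_moves", "payload": {"moves": [[0,-15,0,0,0,2],[0,-40,0,0,0,4],[0,-70,0,0,0,7],[0,-105,0,0,0,10],[0,-140,0,0,0,13],[0,-175,0,0,0,16],[0,-210,0,0,0,19],[0,-245,0,0,0,22],[0,-280,0,0,0,25],[0,-315,0,0,0,28]]}}

```text
time_s: 6.1
tcp_pos: [0.5287, -0.0431, 0.2569]
eef_rot: [-0.0, 0.038, 0.999, 0.0]
ft_force: [0.6, 0.0, -2.4]
opening: 0.0393
```

Run:
```python
from station import *
from h import *
s=get_state();print(s["tcp_pos"],s["ft_force"],s["opening"],s["time_s"],s["joints"])
delta(s,[.658,-.345,.258],Rtool(152.3,0))
```

```text
[ 0.52871418 -0.04305255  0.25686482] [ 0.62872163  0.00601006 -2.37923922] 0.039260458001431985 6.1 [-1.93861497e-01  3.52214973e-01  1.56557930e+00  3.48566513e-05
  1.22434019e+00 -1.68898850e+00]
shift mm [-151.7 -291.3   -1.2] turn deg [-0.   -0.03 23.36]
```

Emit:
{"api": "apply_moves", "payload": {"moves": [[-15,-29,0,0,0,2],[-31,-59,0,0,0,5],[-47,-90,0,0,0,8],[-63,-121,0,0,0,11],[-79,-152,0,0,0,14],[-95,-183,0,0,0,17],[-111,-214,0,0,0,19],[-127,-244,0,0,0,21],[-142,-272,0,0,0,23],[-152,-291,0,0,0,23.4]]}}

```text
time_s: 6.93
tcp_pos: [0.6593, -0.3454, 0.2561]
eef_rot: [-0.0, 0.24, 0.971, -0.0]
ft_force: [0.2, 0.1, -1.3]
opening: 0.0391
```

Emit:
{"api": "apply_moves", "payload": {"moves": [[0,0,0,0,0,0],[0,0,0,0,0,0],[0,0,0,0,0,0]]}}

```text
time_s: 7.18
tcp_pos: [0.6585, -0.3421, 0.2564]
eef_rot: [-0.001, 0.238, 0.971, 0.0]
ft_force: [-0.5, 0.3, -2.3]
opening: 0.0394
```

Run:
```python
from station import *
from h import *
s=get_state();print(s["tcp_pos"],s["ft_force"],s["opening"],s["time_s"],s["joints"])
delta(s,[.6595,-.346,.1812],Rtool(152.3,45))
delta(s,[.6595,-.346,.231],Rtool(152.3,45))
for n in("side","top"):
    p=snapshot(n);cv2.imwrite(f"pics/{n}4.png",p["img"][:,:,::-1])
    for t in("battery_box_top","game","lens","barrel_grip"):print(n,t,[(d["confidence"],np.round(d["at"],4)) for d in place_of(t,p)])
```

```text
[ 0.65854406 -0.34213628  0.25642486] [-0.52651438  0.33096302 -2.27355169] 0.03944545666939208 7.1833 [-5.59626637e-01  6.64136315e-01  9.96265515e-01  1.78590200e-04
  1.48259641e+00 -1.64922189e+00]
shift mm [-2.7 -3.  75.2] turn deg [  0.07 -45.08   0.12]
shift mm [-2.7 -3.  25.4] turn deg [  0.07 -45.08   0.12]
side battery_box_top [(0.84, array([ 0.5412, -0.2836,  0.0456]))]
side game [(0.93, array([ 0.4708, -0.2611, -0.0005]))]
side lens [(0.91, array([0.2975, 0.3769, 0.1572])), (0.79, array([0.5483, 0.3652, 0.1567])), (0.65, array([ 0.5908, -0.3028,  0.2596]))]
side barrel_grip [(0.77, array([ 0.658 , -0.3405,  0.2578])), (0.61, array([0.6   , 0.2742, 0.1572])), (0.56, array([0.2455, 0.4642, 0.1552]))]
top battery_box_top [(0.28, array([0.4733, 0.4628, 0.0005]))]
top game []
top lens [(0.68, array([0.5501, 0.3662, 0.1568])), (0.61, array([0.3006, 0.3711, 0.1597]))]
top barrel_grip [(0.82, array([0.599 , 0.2726, 0.1584])), (0.79, array([0.2478, 0.4616, 0.1587]))]
```

View pics/side4.png

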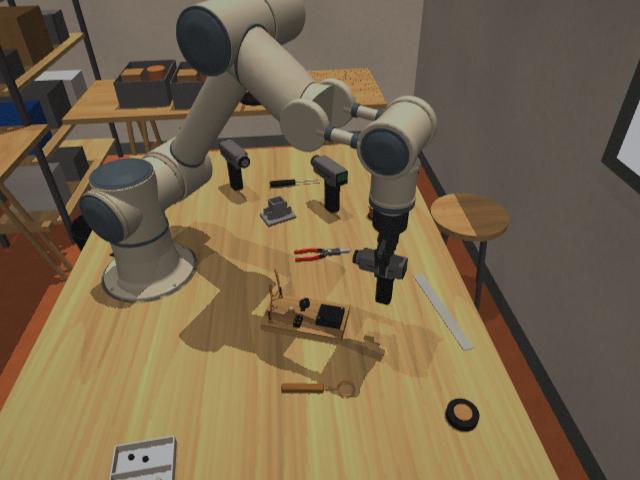

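The side image shows the thermometer upright beyond the game, at (380,265), with the battery box at (330,316). The game hasn't moved. Next I'll tip it, staying high for now.

Emit:
{"api": "apply_moves", "payload": {"moves": [[0,0,0,0,-3,0],[0,-1,2,0,-8,0],[-1,-1,5,0,-13,0],[-1,-1,8,0,-18,0],[-2,-2,11,0,-23,0],[-2,-2,14,0,-28,0],[-2,-2,17,0,-33,0],[-3,-3,20,0,-38,0],[-3,-3,22,0,-43,0],[-3,-3,25,0,-45,0]]}}

```text
time_s: 8.52
tcp_pos: [0.6578, -0.3466, 0.2313]
eef_rot: [0.372, 0.221, 0.897, -0.093]
ft_force: [1.6, 1.4, -2.0]
opening: 0.0391
```

Emit:
{"api": "apply_moves", "payload": {"moves": [[0,0,0,0,0,0],[0,0,0,0,0,0],[0,0,0,0,0,0]]}}

```text
time_s: 8.77
tcp_pos: [0.6608, -0.3469, 0.233]
eef_rot: [0.372, 0.22, 0.897, -0.091]
ft_force: [0.3, -1.4, -2.4]
opening: 0.039
```

Run:
```python
from station import *
from h import *
s=get_state();print(s["tcp_pos"],s["ft_force"],s["opening"],s["time_s"],s["joints"])
box=np.array([.5365,-.282,.0445])
Rt=Rtool(152.3,45);M=Rt.as_matrix()
print(box-.196*M[:,0]+.002*M[:,2]);delta(s,box-.196*M[:,0]+.002*M[:,2],Rt)
p=snapshot("side");cv2.imwrite("pics/s5.png",p["img"][190:370,230:470,::-1].repeat(3,0).repeat(3,1))
for t in("battery_box_top","lens","barrel_grip","thermometer"):print(t,[(d["confidence"],np.round(d["at"],4)) for d in place_of(t,p)])
```

```text
[ 0.66079322 -0.34688941  0.23304361] [ 0.34698858 -1.43112338 -2.41687686] 0.03903230095615303 8.7667 [-0.59913742  0.49032553  1.72386189  0.5234281   0.16779971 -2.17188236]
[ 0.66046143 -0.34708121  0.18167872]
shift mm [36.5 -0.3 36.2] turn deg [ 0.11 -0.01  0.1 ]
battery_box_top [(0.84, array([ 0.539 , -0.2782,  0.0484]))]
lens [(0.81, array([ 0.6111, -0.3214,  0.1812])), (0.8, array([0.2996, 0.3792, 0.1563])), (0.27, array([ 4.703e-01, -2.604e-01, -4.000e-04])), (0.22, array([ 0.6596, -0.345 ,  0.2342])), (0.21, array([0.4005, 0.2463, 0.0031]))]
barrel_grip [(0.93, array([ 0.6584, -0.3471,  0.2347])), (0.75, array([0.5999, 0.2724, 0.1554])), (0.73, array([ 0.7353, -0.3858,  0.1514])), (0.61, array([0.2431, 0.4625, 0.1554]))]
thermometer [(0.86, array([0.2439, 0.4621, 0.0037])), (0.68, array([ 0.7336, -0.3863,  0.1511]))]
```

View pics/s5.png

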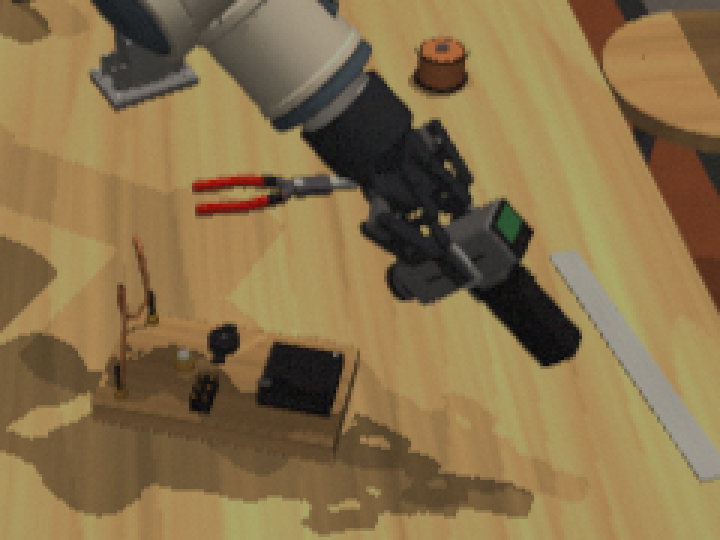

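The thermometer is tipped as planned: lens at about (400,280), display at (512,225), handle underneath, and no slip (the network's lens position matches within 3 mm). But joint 5 is at 0.17, close to its 0.12 limit. I'll ease the tilt to about 37° and swing the yaw to about 165° so the wrist has room to come down.

Run:
```python
from station import *
from h import *
s=get_state()
box=np.array([.5365,-.282,.0445])
Rt=Rtool(165,37);M=Rt.as_matrix();t=box-.200*M[:,0]+.002*M[:,2]
print(t);delta(s,t+[0,0,.05],Rt);delta(s,t,Rt)
```

```text
[ 0.69194715 -0.32365194  0.16326573]
shift mm [ 1.7 35.  25.9] turn deg [-8.25  7.99 -9.48]
shift mm [37.  35.  61.3] turn deg [-8.25  7.99 -9.48]
```

Emit:
{"api": "apply_moves", "payload": {"moves": [[0,3,2,-0.8,0.8,-0.9],[0,7,5,-1.6,1.6,-1.9],[0,11,8,-2.5,2.4,-2.8],[1,14,10,-3.3,3.2,-3.8],[1,18,13,-4.1,4,-4.7],[1,21,16,-5,4.8,-5.7],[1,25,18,-5.8,5.6,-6.6],[1,28,21,-6.6,6.4,-7.6],[2,32,24,-7.4,7.2,-8.5],[2,35,26,-8.25,8,-9.5]]}}

```text
time_s: 9.85
tcp_pos: [0.6915, -0.3233, 0.2124]
eef_rot: [0.314, 0.123, 0.941, -0.041]
ft_force: [-0.4, 0.2, -2.9]
opening: 0.0391
```

Emit:
{"api": "apply_moves", "payload": {"moves": [[0,0,0,0,0,0],[0,0,0,0,0,0],[0,0,0,0,0,0]]}}

```text
time_s: 10.1
tcp_pos: [0.6912, -0.3235, 0.2125]
eef_rot: [0.314, 0.124, 0.94, -0.042]
ft_force: [0.3, 0.0, -2.9]
opening: 0.0391
```

Run:
```python
from station import *
from h import *
s=get_state();print(s["tcp_pos"],s["time_s"],s["joints"],s["ft_force"])
box=np.array([.5365,-.282,.0445])
Rt=Rtool(165,37);M=Rt.as_matrix();t=box-.200*M[:,0]+.002*M[:,2]
delta(s,t,Rt)
```

```text
[ 0.69121631 -0.32354879  0.21253507] 10.1 [-0.59940721  0.53983818  1.58206082  0.47807564  0.44629172 -2.28080982] [ 0.31571618  0.02644651 -2.906862  ]
shift mm [29.1  0.1 39.8] turn deg [-0.04 -0.02 -0.03]
```

Joint 5 is now at 0.45, so there is room. Coming down.

Emit:
{"api": "apply_moves", "payload": {"moves": [[3,0,4,0,0,0],[6,0,8,0,0,0],[9,0,12,0,0,0],[12,0,16,0,0,0],[15,0,20,0,0,0],[18,0,24,0,0,0],[21,0,28,0,0,0],[24,0,32,0,0,0],[27,0,36,0,0,0],[29,0,40,0,0,0]]}}

```text
time_s: 10.93
tcp_pos: [0.6921, -0.3236, 0.1625]
eef_rot: [0.314, 0.124, 0.94, -0.041]
ft_force: [0.9, 0.9, -2.3]
opening: 0.039
```

Emit:
{"api": "apply_moves", "payload": {"moves": [[0,0,0,0,0,0],[0,0,0,0,0,0],[0,0,0,0,0,0],[0,0,0,0,0,0],[0,0,0,0,0,0]]}}

```text
time_s: 11.35
tcp_pos: [0.6923, -0.3237, 0.1635]
eef_rot: [0.315, 0.124, 0.94, -0.042]
ft_force: [0.9, -0.4, -1.9]
opening: 0.0388
```

Run:
```python
from station import *
from h import *
s=get_state();print(s["tcp_pos"],s["time_s"],s["joints"],s["ft_force"],s["opening"])
q=s["eef_rot"];M=R.from_quat([q[1],q[2],q[3],q[0]]).as_matrix()
ax=[]
for n in("side","top"):
  for k in range(2):
    p=snapshot(n)
    r={t:[(d["confidence"],np.round(d["at"],4)) for d in place_of(t,p) if np.linalg.norm(np.array(d["at"])-[.62,-.31,.08])<.2] for t in("battery_box_top","lens","barrel_grip","thermometer","game")}
    print(n,r)
  cv2.imwrite(f"pics/{n}6.png",(p["img"][210:370,260:460] if n=="side" else p["img"][120:340,360:560])[:,:,::-1].repeat(3,0).repeat(3,1)[:600])
  w=cloud(p);m=(np.hypot(w[...,0]-.537,w[...,1]+.282)<.06)&(w[...,2]>.037)&(w[...,2]<.052)
  if m.sum()>20:print(n,m.sum(),cv2.minAreaRect((w[m][:,:2]*1000).astype(np.float32)))
lens=s["tcp_pos"]-.002*M[:,2]+.076*M[:,0];print("lens est",lens)
th=np.stack([M[:,0],-M[:,1],-M[:,2]],1);print("box in lens",th.T@(np.array([.5365,-.282,.0445])-lens),"tilt",np.degrees(np.arccos(th[2,2])),np.degrees(np.arccos(th[2,1])))
```

```text
[ 0.69232437 -0.32373683  0.16347058] 11.35 [-0.59887417  0.60919504  1.6195753   0.60970125  0.35453901 -2.42373871] [ 0.91007549 -0.41320339 -1.94926902] 0.03883488199120373
side {'battery_box_top': [(0.88, array([ 0.5399, -0.2813,  0.0482]))], 'lens': [(0.57, array([ 0.6332, -0.3091,  0.1188]))], 'barrel_grip': [(0.71, array([ 0.6895, -0.3233,  0.1633])), (0.63, array([ 0.7595, -0.3383,  0.0731]))], 'thermometer': [], 'game': [(0.79, array([ 0.4696, -0.2607, -0.0028]))]}
side {'battery_box_top': [(0.84, array([ 0.5398, -0.2824,  0.0468]))], 'lens': [(0.66, array([ 0.6314, -0.3062,  0.1188]))], 'barrel_grip': [(0.78, array([ 0.691 , -0.3211,  0.1633])), (0.26, array([ 0.537 , -0.2783,  0.0468]))], 'thermometer': [(0.88, array([ 0.7587, -0.3405,  0.0739]))], 'game': [(0.94, array([ 4.704e-01, -2.632e-01, -4.000e-04]))]}
side 474 ((533.9343872070312, -284.5945129394531), (69.64005279541016, 66.58435821533203), 71.07640075683594)
top {'battery_box_top': [], 'lens': [], 'barrel_grip': [(0.72, array([ 0.6899, -0.3269,  0.1636]))], 'thermometer': [(0.66, array([ 0.7611, -0.3395,  0.0701]))], 'game': []}
top {'battery_box_top': [], 'lens': [], 'barrel_grip': [(0.66, array([ 0.6883, -0.3253,  0.1648]))], 'thermometer': [(0.86, array([ 0.7582, -0.3408,  0.068 ]))], 'game': []}
lens est [ 0.63252835 -0.30772499  0.11933378]
box in lens [ 1.24431952e-01 -1.17902177e-05  5.63597234e-05] tilt 36.996416060125576 89.98404765920739
```

View pics/side6.png

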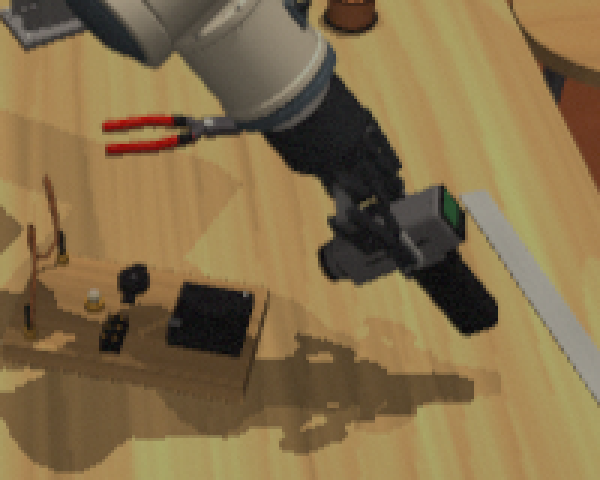

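View pics/top6.png

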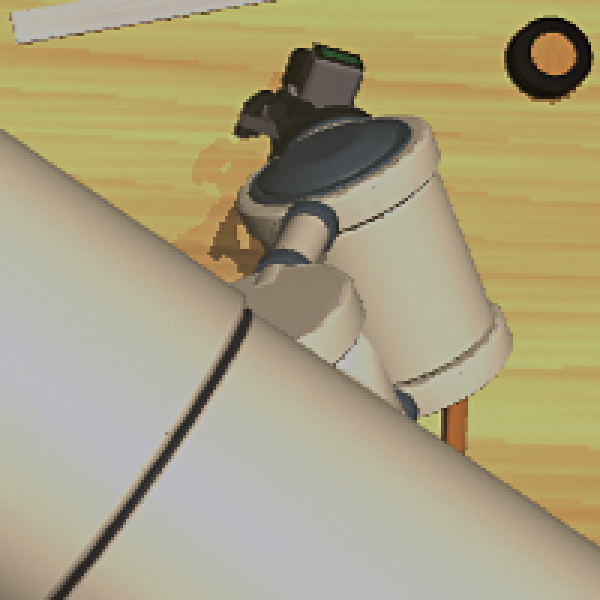

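The side image shows the lens at (325,262) pointing at the box at (210,318). The handle is underneath and the display at (452,210) faces out. The network's lens and foot positions agree with the gripper's pose to 3–4 mm, and the game is where it was. Handing in.

Run:
```python
from station import *
print(hand_in())
```

```text
the job is handed in; nothing more can be done
None
```

I drew the smallest thermometer, the one standing in the holder, and handed the job in with it held nose-down and aimed at the top of the battery box. `hand_in()` reports no verdict, so the numbers below are from my last checks before handing in, at about 11.5 s of the 40 s allowed.

| Check | Measured | Allowed |
|---|---|---|
| Lens to middle of box top | 124 mm | 90–150 mm |
| Aim error, worked out from the gripper's pose | under 1 mm | 15 mm |
| Nose-down tilt | 37° | 30–60° |
| Roll | about 0° | under 15° |
| Foot height | about 70 mm | over 30 mm |

- **Tilt:** it is 37° rather than 45° because at 45° joint 5 of the arm was close to the end of its range.
- **Aim accuracy:** the networks put the lens and handle foot within 3–4 mm of where the gripper's pose says they are, so the thermometer had not slipped. Estimates of the box centre differ by a few mm: about x 0.540 m in the last side-camera network readings, 0.534 m from depth. I aimed at 0.5365 m, so the real aim error is likely a few mm.
- **Game and other tools:** the game had not moved beyond measurement error, and I saw no sign of the thermometer touching anything. The other tools looked untouched in the side pictures; I did not measure their final positions.
- **Not checked from above:** the arm hid the game and the lens in the last top picture, so the final aim was checked only with the side camera and the arm's own readings.

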